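Throw off the ratchet pawl and press a stopper home

ROBOT

A 6-joint arm with a two-finger parallel gripper is mounted at the origin on the work surface. World frame = base frame: x ahead of the robot, y to its left, z up, the work surface at z = 0. Lengths are in m, angles in degrees, forces in N, time in s.
With the tool pointing down it reaches from about 0.3 to 0.75 m from the base axis. Payload 8.5 kg.
Tool frame: the origin (TCP) lies at the very end of the fingers, on their centre line; the grasp point (between the pads) lies 19 mm behind it; x points along the fingers, y is the direction in which the jaws open and shut, and the axes are right-handed (so a half turn about x gives the same grasp; the last joint's range is limited). The gripper opens to 85 mm and grips with 20 to 120 N. Pads are 22 mm wide; open, the fingers measure 114 mm over their backs; the gripper's body (76 mm by 85 mm) begins 54 mm behind the grasp point. The pads swing forward as they close: fully open they stand 13 mm farther back than shut.
Start: joints at [52.638, 21.807, 74.336, -0, 83.858, -12.336], TCP at [0.233, 0.498, 0.231] pointing down, gripper open.
Joint ranges: [-178.18, 178.18], [-50.72, 133.34], [12.68, 142.11], [-81.47, 261.47], [9.98, 163.14], [-165.26, 165.26]. Speed limits (degrees/s): [136.94, 136.94, 180, 180, 180, 180].

INTERFACE

Orientations are given as a 3x3 rotation matrix whose columns are the frame's x, y, z axes.
In Python, from rig import sensors, cams, env gives the robot as it stands.
- The arm moves only by the shell command python3 -m crank 'ROWS' [FORCE]. ROWS is a JSON object of lists of equal length, an entry for each row: "hand": the closure in counts, from 0 (fully open) to 255 (shut); "translation": the shift along the tool's x, y, z in m, a list of three; "dr": the turn, a rotation vector about the tool's x, y, z in rad, a list of three. A call has 1 to 5 rows; each row is the pose to reach, as a shift and turn from the pose commanded when the call began, along the tool's axes at that moment; what a row does not reach only later rows make up. A row lasts 1/10 s, in which the tool goes at most 50 mm and 8.59 degrees, less where a joint would pass 70% of its speed; a pose out of reach is approached as far as the arm can. A call with a gripper value outside its range is refused whole. The fingers move at their own pace and stop on an object; FORCE is the grip in N (left out, the last holds). Time passes only in rows, so rows that repeat a pose let the fingers close. It gives the time, the measured TCP pose, the force and the opening at its end, in the units of the state.
- sensors.observe(): the state, without advancing time (a new reading comes with each control period).
- cams.get_image(name): name is "scene" or "top"; returns (picture, depth): 400x640x3 uint8, blue, green, red; 400x640 float32, m along the optical axis (not along the pixel's ray), 0 where there is no reading.
- cams.calibration(name): a dict with "vertical_fov" (degrees; the focal length in pixels is half the picture's height over the tangent of half this angle, whatever the lens; pixels are square), "cx", "cy" (the principal point, pixels), "extrinsics" (4x4, takes a point from camera to world coordinates). Camera axes: x right, y down, z forward; pixel columns grow to the right and rows downward; lengths in m; the calibration is good to about 2 mm. A picture is of the moment at which its call begins. calibration takes no time and is no camera call.
- env.close_job(): hands the job in, once; it reports no verdict.
The state is a dict: "time_s": time; "q": joint angles; "qvel": joint speeds; "joint_efforts": joint torques, N m; "position": TCP position; "tool_rot": TCP orientation; "ft_force": force on the tool from outside, world axes, zero at the start; "wrist_torque": the same for the moment, N m; "grip_width": finger opening in m.
Only numpy, scipy, OpenCV 4.12 (cv2) and the standard library are available. Lean on these libraries where they do the work, as an engineer would, in place of code of your own. Each camera call takes 0.05 s, during which the arm holds its last target. There are 200 camera calls.

TASK

Finish corking the bottle that stands in the green bench press. Press the thumb tail of the ratchet pawl down until the pawl snaps over and stays clear of the toothed wheel, then push the press arm down until the ram has driven the stopper fully home, its wooden head on the bottle's rim. Work by pressing and pushing with the fingertips only: grasp and lift nothing, leave the bottle standing in its nest and the other things on the table where they are.

Things in the scene. Friction and masses are not known exactly. Their poses are not given: they have to be found in the camera images.
- press: Green cast bench press, fixed to the table; place and yaw vary. Origin: centre of its base's underside. Own -x: front, where the arm reaches; own -y: side with arm, toothed wheel and pawl. Base 200 (x) x 110 (y) x 24 mm; column x 40 to 85, y +-25; head x -72 to 85, y +-25, z 151 to 204; square ram 18 mm at x -35, y 0, up to z 275. Pawl pin along y at x 65, z 214 mm.
- pinion_shaft (a point): Point on the pinion shaft's axis in the arm's middle plane (press frame x 0, y -56, z 178 mm). The arm turns about this axis, parallel to the press's y. The ratchet wheel (84 mm over its 30 teeth) sits on the same shaft, 16 mm nearer to the head.
- handle_grip (a point): Centre of the arm's round wooden handle, on its axis, 195 mm from pinion_shaft. Handle 27 mm thick, from 148 to 242 mm along the arm; between it and the hub a steel rod 13 mm thick. Push it from above here; the point moves with the arm on an arc of 195 mm about pinion_shaft.
- press_arm (a joint): Arm angle, rad: 0 = fully up (0.55 above level), grows downward, 1.05 = lower stop (0.50 below level), where the stopper is home. Starts 0.03 to 0.30. Ram: 22 mm down per rad. Stays where left. Pawl in: goes down less than one tooth (0.21), then is blocked. Pawl clear: about 1 N at the handle moves it, 4 to 7 N from about 0.55 on, where the ram meets the stopper.
- pawl_pad (a point): Middle of the top face of the pawl's thumb tail, a grooved level steel plate 32 (press x) x 26 (press y) x 5 mm at press frame x 125, y -40, z 231 to 236 mm while the pawl is in, at the press's rear, away from the arm. Press it from above; it goes down 15 to 20 mm, on an arc of 60 mm about the pawl's pin.
- pawl (a joint): Angle of the ratchet pawl, rad: -0.01 to 0.08 = in the teeth (as its nose rests on them), 0.32 = thrown off, at its stop. A snap-over spring, dead centre at 0.16, holds it at either end: 3 to 6 N on the tail starts it, less further down (more if the arm has been pushed against it); beyond 0.16 it snaps to the stop and stays.
- bottle: The glass bottle in the press, 48 mm wide, 88 mm high to its rim, 0.2 kg, loose, standing in the wooden nest ring under the ram. Origin: centre of its underside, 27 mm above the table; z up.
- nest_center (a point): Middle of the floor of the press's nest, on the ram's axis, 27 mm above the table; fixed to the press. The bottle stands centred on it.
- stopper (a joint): How far the T-stopper (cork shank, wooden head 26 mm wide, 10 mm high) is pressed into the bottle in the press, m: starts at 0 to 0.002 (head 9 to 11 mm above the rim), 0.011 = home, head on the rim. Tight, about 70 N: only the ram can drive it, and it stays where it is pressed.
- stopper_top (a point): Centre of the top of that stopper's head, under the ram; 109 mm above the bottle's underside at joint value 0, 98 mm when home.
- next_bottle: Bystander: a like bottle, 48 mm wide, stopper standing proud, 119 mm high in all, waiting on the table in front of the press. Origin: centre of its underside.
- open_bottle: Bystander: a like bottle without stopper, 48 mm wide, 88 mm high, on the table on the other side of the press from the arm. Origin: centre of its underside.
- spare_stopper: Bystander: a spare T-stopper standing on its head, 26 mm wide, 30 mm high, on the table beside the arm. Origin: centre of its underside.
- wood_bowl: Bystander: turned wooden bowl, 140 mm wide, 55 mm high. Origin: centre of its underside.
- clay_plate: Bystander: terracotta plate, 170 mm wide, 22 mm high. Origin: centre of its underside.
- mortar: Bystander: white porcelain mortar, 108 mm wide, 66 mm high, its pestle leaning in it up to 120 mm. Origin: centre of its underside.
- amber_jar: Bystander: amber glass jar with black cap, 64 mm wide, 85 mm high. Origin: centre of its underside.
- wood_spoon: Bystander: wooden spoon, 200 mm long, lying on the table.

How it is judged:
By the outcome, as a careful person would: the job done as asked, in the order asked, and still so for the second after the job is handed in, with the robot touching nothing.
It also fails if it takes over 48 s, if anything falls off the work surface, if the arm or the gripper's body presses on something with over 40 N, if the wrist force passes 120 N, or if a joint passes its speed limit or range.

## Working session

There is one attempt and no reset: what is moved stays moved. The work goes in short steps, Python scripts to look and compute and a shell command to move; the robot and the scene stay as the last step left them, time stands still between calls to the robot, and variables do not carry over. Pictures are saved under pics/ and viewed, about 8 in all and at most 12, crops included, and the job is handed in when it is done.

```bash
mkdir -p pics; cat > h.py <<'E'
import numpy as np, cv2
from rig import sensors, cams, env
def grab(n):
    im,d=cams.get_image(n); np.savez(f'{n}.npz',im=im,d=d); return im,d
def K(n):
    c=cams.calibration(n); f=200/np.tan(np.radians(c['vertical_fov']/2)); return f,c['cx'],c['cy'],np.array(c['extrinsics'])
def cloud(n,d):
    f,cx,cy,T=K(n); v,u=np.mgrid[:400,:640]
    P=np.stack([(u-cx)/f*d,(v-cy)/f*d,d],-1)
    return P@T[:3,:3].T+T[:3,3]
def proj(n,p):
    f,cx,cy,T=K(n); q=np.linalg.inv(T)@np.r_[p,1]; return f*q[0]/q[2]+cx,f*q[1]/q[2]+cy
E
python3 - <<'E'
from h import *
for n in('scene','top'):
    im,d=grab(n); cv2.imwrite(f'pics/{n}0.png',im); print(n,K(n))
s=sensors.observe(); print(s)
E
```

```text
scene (np.float64(445.82110533303126), 320.9434110118887, 195.7108673509118, array([[ 0.08068965,  0.5399806 , -0.83780077,  1.70642946],
       [ 0.99654531, -0.0271235 ,  0.07849686, -0.12324535],
       [ 0.01966269, -0.84124031, -0.54030372,  0.92803532],
       [ 0.        ,  0.        ,  0.        ,  1.        ]]))
top (np.float64(457.26392061227716), 326.8329203113783, 202.08465132806515, array([[-0.02364461, -0.97559344,  0.21830798,  0.28120088],
       [-0.99971867,  0.02348359, -0.00333256, -0.0284223 ],
       [-0.00187543, -0.21832536, -0.97587423,  1.4290039 ],
       [ 0.        ,  0.        ,  0.        ,  1.        ]]))
{'time_s': 0.1, 'q': array([ 5.26367814e+01,  2.18374506e+01,  7.43784329e+01, -1.31414434e-03,
        8.38581227e+01, -1.23335808e+01]), 'qvel': array([ 0.03626182, -0.12425395, -0.18016953, -0.03939666,  0.06698893,
       -0.12599685]), 'joint_efforts': array([ 4.71406878e-03, -4.49223375e+01, -2.31658530e+01, -1.64103899e-04,
        3.64702653e-03, -3.73799321e-05]), 'position': array([0.23252651, 0.49814514, 0.23078216]), 'tool_rot': array([[-7.65733840e-04,  4.23084296e-01,  9.06090002e-01],
       [-1.04044940e-03,  9.06089441e-01, -4.23084913e-01],
       [-9.99999166e-01, -1.26671124e-03, -2.53625544e-04]]), 'ft_force': array([-0.53506742,  0.37590967,  0.33312725]), 'wrist_torque': array([0.01349675, 0.03394223, 0.02205146]), 'grip_width': 0.08509339113571296}
```

```bash
python3 -c "
import cv2,numpy as np
a=cv2.imread('pics/scene0.png');b=cv2.imread('pics/top0.png')
cv2.imwrite('pics/both0.png',cv2.resize(np.vstack([a,b]),(480*1,600)) )"
```

```text
(no output)
```

View pics/scene0.png

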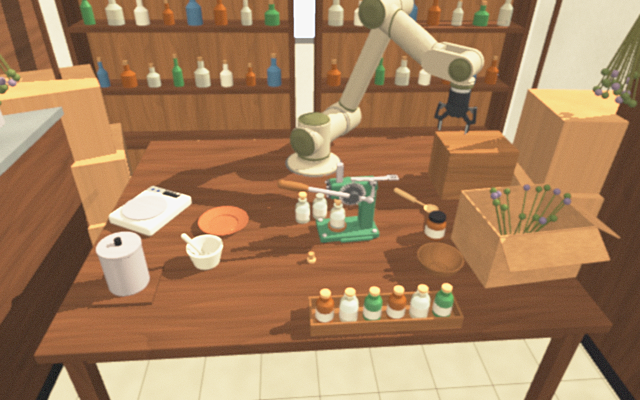

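View pics/top0.png

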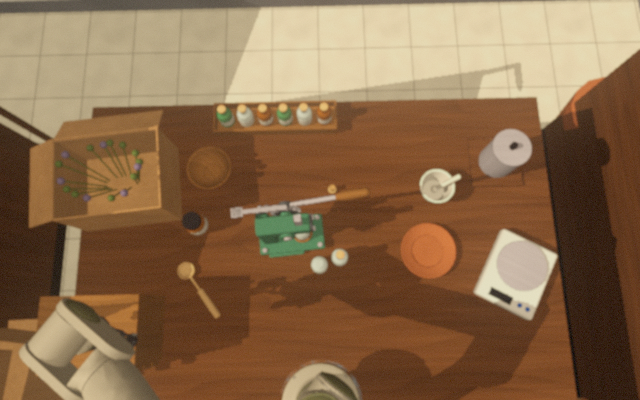

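Scene: the press is at about (348,210); its arm runs to the left, with the wooden handle at (293,185), and the pawl tail is at the right (393,178). In the top view the pad is at (236,212) and the handle at (350,194). Next I'll fit the press pose from depth.

```bash
python3 - <<'E'
from h import *
for n in('top','scene'):
    z=np.load(n+'.npz'); im,d=z['im'],z['d']; P=cloud(n,d)
    hsv=cv2.cvtColor(im,cv2.COLOR_BGR2HSV); g=(hsv[...,0]>55)&(hsv[...,0]<95)&(hsv[...,1]>90)&(d>0)
    reg=(P[...,0]>.3)&(P[...,0]<.75)&(abs(P[...,1]-.1)<.25)
    h=g&reg&(abs(P[...,2]-.204)<.01)
    Q=P[h]; print(n,h.sum(),cv2.minAreaRect((Q[:,:2]*1000).astype(np.float32)),Q[:,2].mean())
    b=g&reg&(abs(P[...,2]-.024)<.008); Q=P[b]; print(' base',b.sum(),cv2.minAreaRect((Q[:,:2]*1000).astype(np.float32)),Q[:,2].mean())
    # high nongreen
    m=reg&~g&(P[...,2]>.15)&(d>0)
    if n=='top':
        for v,u in [(212,236),(211,238),(213,240),(194,350),(196,340),(191,362),(200,320),(258,319),(257,340)]: print(u,v,P[v,u].round(3))
im=np.load('top.npz')['im'][160:280,210:390]; a=cv2.resize(im,None,fx=4.4,fy=4.4,interpolation=2)
cv2.imwrite('pics/top0c.png',a)
E
```

```text
top 15 ((496.9037780761719, 87.68482971191406), (49.3481559753418, 104.09846496582031), 5.447124481201172) 0.20245133361423756
 base 9 ((460.76080322265625, 82.21263122558594), (27.09134292602539, 144.00791931152344), 6.470386981964111) 0.02421838455796801
236 212 [0.527 0.21  0.237]
238 211 [0.531 0.206 0.229]
240 213 [0.524 0.2   0.234]
350 194 [ 0.567 -0.095  0.246]
340 196 [ 0.281 -0.028  1.429]
362 191 [ 0.573 -0.127  0.25 ]
320 200 [ 0.559 -0.014  0.214]
319 258 [ 0.416 -0.006  0.07 ]
340 257 [ 0.413 -0.067  0.112]
scene 74 ((506.51318359375, 80.2038803100586), (117.66795349121094, 44.12505340576172), 89.67440795898438) 0.20339706994907447
 base 339 ((509.382568359375, 77.64820098876953), (116.95877075195312, 192.06689453125), 4.449809551239014) 0.02378434379844359
```

View pics/top0c.png

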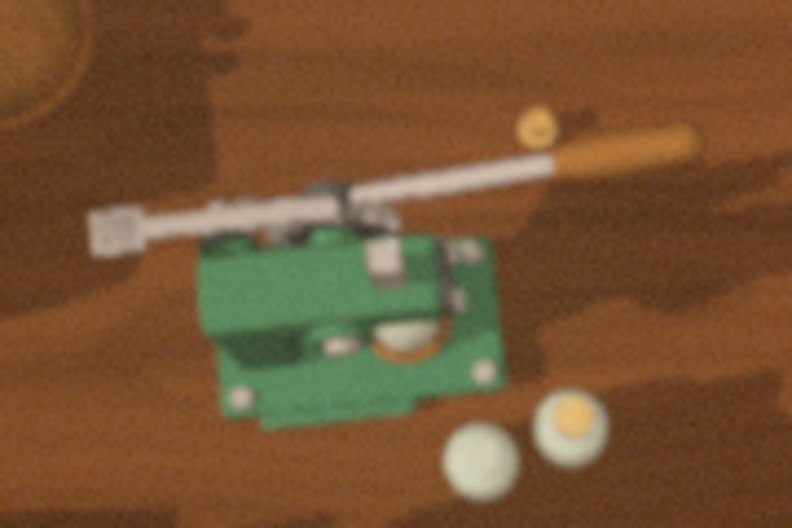

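The crop shows the pad's centre at about (236.6,212.5) and the handle grip near (350,194.5). I'll get the yaw from the arm's line and the pad position from depth.

```bash
cat >> h.py <<'E'
def ray(n,u,v,z):
    f,cx,cy,T=K(n); r=T[:3,:3]@np.array([(u-cx)/f,(v-cy)/f,1]); o=T[:3,3]; return o+r*(z-o[2])/r[2]
def rel(p):  # shift in tool axes from measured TCP to p
    s=sensors.observe(); return (s['tool_rot'].T@(np.array(p)-s['position'])).round(4)
E
python3 - <<'E'
from h import *
z=np.load('top.npz'); d=z['d']; im=z['im']; P=cloud('top',d)
hsv=cv2.cvtColor(im,cv2.COLOR_BGR2HSV); g=(hsv[...,0]>55)&(hsv[...,0]<95)&(hsv[...,1]>90)
X=P[...,0];Y=P[...,1];Z=P[...,2]
m=(d>0)&~g&(Z>.19)&(Z<.29)&(Y<-.02)&(Y>-.2)&(X>.54)&(X<.6)
Q=P[m]; c=Q.mean(0); u,s,vt=np.linalg.svd(Q-c); w=vt[0]; print('arm',m.sum(),c,w,'yaw',np.degrees(np.arctan2(w[0],-w[1])),'elev',np.degrees(np.arcsin(-w[2]*np.sign(w[1]))))
m=(d>0)&~g&(Z>.22)&(Z<.25)&(Y>.185)&(Y<.24)&(X>.49)&(X<.56)
Q=P[m]; print('pad',m.sum(),Q.mean(0),Q.min(0),Q.max(0),np.median(Q,0))
pad=ray('top',236.6,212.5,.236); print(pad)
a=np.arctan2(abs(w[0]),abs(w[1])); ex=np.array([-np.sin(a),np.cos(a)]); ey=np.array([-np.cos(a),-np.sin(a)])
o=pad[:2]-.125*ex+.040*ey; print('origin',o,'pinion',o-.056*ey,'line at c: y_p',(c[:2]-o)@ey,'x_p',(c[:2]-o)@ex)
print(rel([pad[0],pad[1],.30]))
E
```

```text
arm 379 [ 0.56627006 -0.09092727  0.23775381] [-0.0724114   0.94849582 -0.30840278] yaw -175.6343136308052 elev 17.963000762929095
pad 125 [0.52684594 0.20794843 0.23113063] [0.51445143 0.18506822 0.22472831] [0.53992286 0.22711305 0.23692225] [0.52708275 0.20800317 0.23141754]
[0.52546785 0.20821178 0.236     ]
origin [0.49509914 0.08052959] pinion [0.55093666 0.08479242] line at c: y_p -0.05791279396678125 x_p -0.17637704753772293
[-0.0691 -0.1389  0.3881]
```

```bash
python3 -m crank '{"hand":[255,255,255,255,255],"translation":[[-0.045,0,0],[-0.09,-0.01,0.02],[-0.09,-0.025,0.065],[-0.09,-0.04,0.11],[-0.09,-0.055,0.155]],"dr":[[0,0,0],[0,0,0],[0,0,0],[0,0,0],[0,0,0]]}' 20; python3 -m crank '{"hand":[255,255,255,255,255],"translation":[[0,-0.015,0.045],[0,-0.03,0.09],[0,-0.045,0.135],[0,-0.06,0.18],[0,-0.084,0.233]],"dr":[[0,0,0],[0,0,0],[0,0,0],[0,0,0],[0,0,0]]}' ; python3 -c "
from h import *
im,d=grab('top'); print(sensors.observe()['position'],rel([.526,.208,.236]))
grab('scene')
a=cv2.resize(np.load('scene.npz')['im'][80:260,260:500],None,fx=3.3,fy=3.3,interpolation=2); cv2.imwrite('pics/s1.png',a)"
```

```text
time_s: 0.6
position: [0.3506, 0.3816, 0.3213]
tool_rot: [[-0.0, 0.422, 0.906], [-0.0, 0.906, -0.422], [-1.0, -0.0, -0.0]]
ft_force: [0.8, 0.5, -1.4]
grip_width: 0.0122
time_s: 1.1
position: [0.5212, 0.2131, 0.3209]
tool_rot: [[-0.001, 0.423, 0.906], [0.0, 0.906, -0.423], [-1.0, -0.0, -0.001]]
ft_force: [1.3, 0.9, -0.4]
grip_width: -0.0
[0.52536978 0.20752619 0.31980705] [0.0838 0.0009 0.0003]
```

View pics/s1.png

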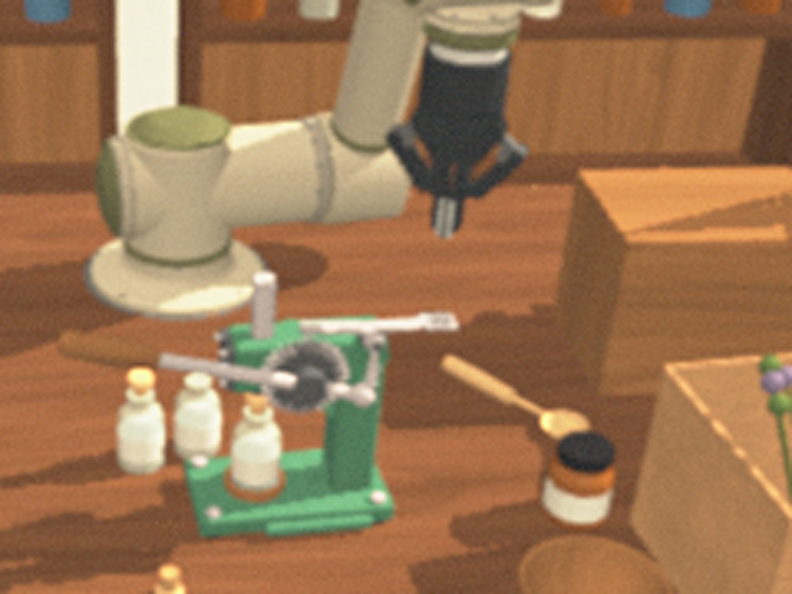

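The shut fingertips at (444,232) in the crop stand right above the pad at (440,320), so I'll press.

```bash
python3 -m crank '{"hand":[255,255,255,255,255],"translation":[[0.04,0,0],[0.075,0,0],[0.08,0,0],[0.084,0,0],[0.088,0,0]],"dr":[[0,0,0],[0,0,0],[0,0,0],[0,0,0],[0,0,0]]}'; python3 -m crank '{"hand":[255,255,255,255,255],"translation":[[0.003,0,0],[0.006,0,0],[0.009,0,0],[0.012,0,0],[0.014,0,0]],"dr":[[0,0,0],[0,0,0],[0,0,0],[0,0,0],[0,0,0]]}'
```

```text
time_s: 1.7
position: [0.5207, 0.2149, 0.2348]
tool_rot: [[0.003, 0.423, 0.906], [0.001, 0.906, -0.423], [-1.0, 0.002, 0.002]]
ft_force: [0.2, 0.7, -0.4]
grip_width: 0.0002
time_s: 2.2
position: [0.52, 0.2144, 0.219]
tool_rot: [[-0.0, 0.423, 0.906], [-0.0, 0.906, -0.423], [-1.0, -0.0, -0.0]]
ft_force: [0.3, 1.0, 0.6]
grip_width: 0.0003
```

```bash
python3 -c "
from h import *
grab('scene'); s=sensors.observe(); print(s['position'],s['ft_force'])
a=cv2.resize(np.load('scene.npz')['im'][150:250,310:430],None,fx=6,fy=6,interpolation=2); cv2.imwrite('pics/s2.png',a)"
```

```text
[0.51994283 0.21437506 0.21872169] [-0.07591879 -0.61526159 -0.29631796]
```

View pics/s2.png

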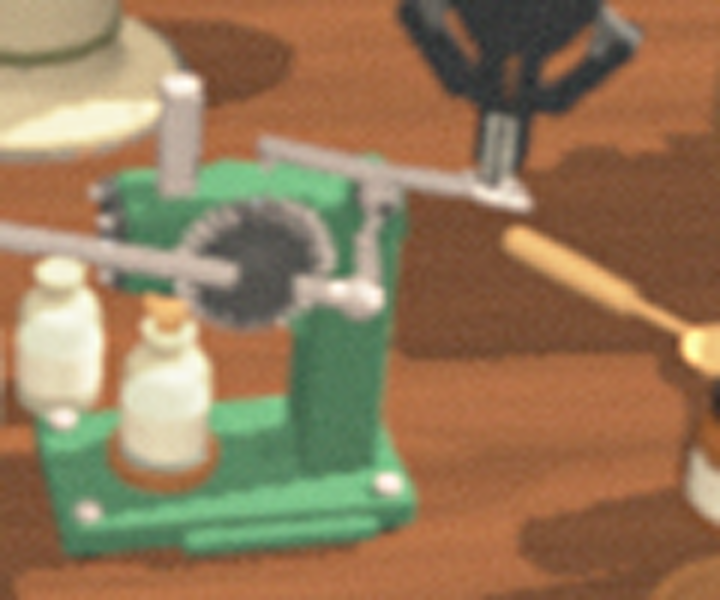

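The pawl's front arm has swung up off the wheel at (265,150) and its tail is down at (500,195): it snapped over. I'll press 2 mm more to confirm the stop, then rise and go above the handle.

```bash
python3 -m crank '{"hand":[255,255,255,255,255],"translation":[[0.002,0,0],[0.003,0,0],[-0.04,0,0],[-0.085,0,0],[-0.105,-0.02,0.025]],"dr":[[0,0,0],[0,0,0],[0,0,0],[0,0,0],[0,0,0]]}'; python3 -m crank '{"hand":[255,255,255,255,255],"translation":[[0,-0.035,0.03],[0,-0.075,0.055],[0,-0.115,0.08],[0,-0.155,0.105],[0,-0.195,0.13]],"dr":[[0,0,0],[0,0,0],[0,0,0],[0,0,0],[0,0,0]]}';python3 -m crank '{"hand":[255,255,255],"translation":[[0,-0.04,0.015],[0,-0.048,0.02],[0,-0.048,0.02]],"dr":[[0,0,0],[0,0,0],[0,0,0]]}'; python3 -c "
from h import *
grab('top');grab('scene'); s=sensors.observe(); print(s['position'],s['ft_force'],rel([.567,-.0975,.265]))
a=cv2.resize(np.load('scene.npz')['im'][120:280,240:460],None,fx=3.5,fy=3.5,interpolation=2); cv2.imwrite('pics/s3.png',a)"
```

```text
time_s: 2.75
position: [0.5339, 0.1877, 0.3289]
tool_rot: [[0.006, 0.419, 0.908], [0.002, 0.908, -0.419], [-1.0, 0.004, 0.005]]
ft_force: [1.9, -0.4, 0.8]
grip_width: 0.0001
time_s: 3.25
position: [0.5695, -0.0478, 0.3244]
tool_rot: [[0.0, 0.423, 0.906], [-0.0, 0.906, -0.423], [-1.0, 0.0, 0.0]]
ft_force: [0.9, 0.7, 0.9]
grip_width: 0.0002
time_s: 3.55
position: [0.5674, -0.0991, 0.324]
tool_rot: [[-0.0, 0.425, 0.905], [0.0, 0.905, -0.425], [-1.0, 0.0, -0.0]]
ft_force: [0.7, -0.7, -0.9]
grip_width: -0.0
[ 0.56745006 -0.09688395  0.32437799] [-1.50730697  0.14836668 -0.14901306] [ 0.0594 -0.0008 -0.0001]
```

View pics/s3.png

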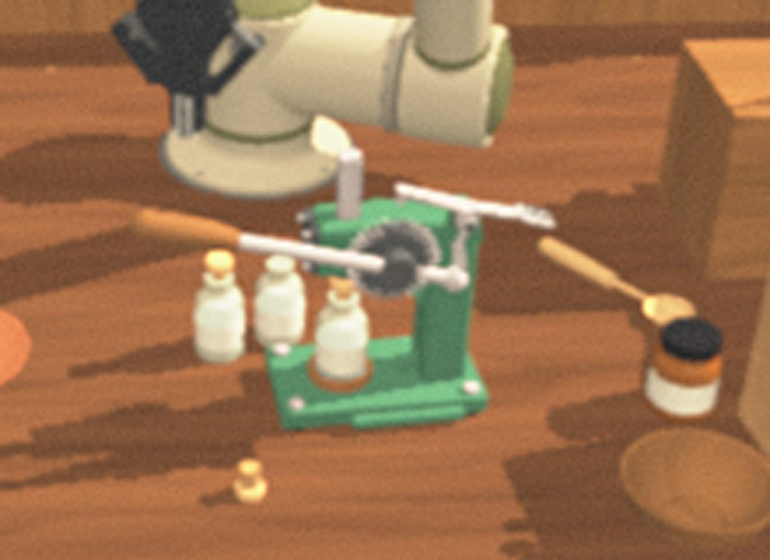

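The pawl stays thrown off: its front end is up at (400,190). The fingertips at (187,130) are over the wooden handle at (185,225), so I push down in steps.

```bash
python3 -m crank '{"hand":[255,255,255,255,255],"translation":[[0.035,0,0],[0.062,0,0],[0.072,0,0],[0.082,0,0],[0.092,0,0]],"dr":[[0,0,0],[0,0,0],[0,0,0],[0,0,0],[0,0,0]]}'; python3 -m crank '{"hand":[255,255,255,255,255],"translation":[[0.01,0,0],[0.02,0,0],[0.03,0,0],[0.04,0,0],[0.05,0,0]],"dr":[[0,0,0],[0,0,0],[0,0,0],[0,0,0],[0,0,0]]}'; python3 -m crank '{"hand":[255,255,255,255,255],"translation":[[0.01,0,0],[0.02,0,0],[0.03,0,0],[0.04,0,0],[0.05,0,0]],"dr":[[0,0,0],[0,0,0],[0,0,0],[0,0,0],[0,0,0]]}'
```

```text
time_s: 4.15
position: [0.5681, -0.0975, 0.2332]
tool_rot: [[0.003, 0.422, 0.907], [-0.001, 0.907, -0.422], [-1.0, 0.0, 0.003]]
ft_force: [0.0, -0.5, 1.8]
grip_width: -0.0
time_s: 4.65
position: [0.5676, -0.0983, 0.1822]
tool_rot: [[0.001, 0.423, 0.906], [-0.001, 0.906, -0.423], [-1.0, -0.0, 0.001]]
ft_force: [-2.6, -1.7, 10.1]
grip_width: -0.0003
time_s: 5.15
position: [0.5679, -0.0974, 0.1329]
tool_rot: [[0.002, 0.423, 0.906], [0.0, 0.906, -0.423], [-1.0, 0.001, 0.002]]
ft_force: [-0.5, 0.7, 10.0]
grip_width: 0.0001
```

```bash
python3 -m crank '{"hand":[255,255,255,255,255],"translation":[[0.006,0,0],[0.012,0,0],[0.018,0,0],[0.023,0,0],[0.027,0,0]],"dr":[[0,0,0],[0,0,0],[0,0,0],[0,0,0],[0,0,0]]}'; python3 -m crank '{"hand":[255,255,255],"translation":[[0.002,0,0],[0.004,0,0],[0.005,0,0]],"dr":[[0,0,0],[0,0,0],[0,0,0]]}'; python3 -m crank '{"hand":[255,255],"translation":[[0.0015,0,0],[0.003,0,0]],"dr":[[0,0,0],[0,0,0]]}'
```

```text
time_s: 5.65
position: [0.5679, -0.0978, 0.1059]
tool_rot: [[0.002, 0.423, 0.906], [-0.0, 0.906, -0.423], [-1.0, 0.001, 0.002]]
ft_force: [-0.8, 0.1, 10.0]
grip_width: -0.0004
time_s: 5.95
position: [0.5679, -0.0977, 0.101]
tool_rot: [[0.002, 0.423, 0.906], [0.0, 0.906, -0.423], [-1.0, 0.001, 0.002]]
ft_force: [-0.9, 1.6, 11.1]
grip_width: -0.0
time_s: 6.15
position: [0.568, -0.0978, 0.0985]
tool_rot: [[0.002, 0.423, 0.906], [-0.0, 0.906, -0.423], [-1.0, 0.001, 0.002]]
ft_force: [-1.7, 1.7, 15.4]
grip_width: 0.0002
```

Force is rising, so the stop is close. I'll continue in small steps.

```bash
python3 -m crank '{"hand":[255,255,255],"translation":[[0.001,0,0],[0.001,0,0],[0.001,0,0]],"dr":[[0,0,0],[0,0,0],[0,0,0]]}'; python3 -m crank '{"hand":[255,255],"translation":[[0.001,0,0],[0.001,0,0]],"dr":[[0,0,0],[0,0,0]]}'; python3 -c "
from h import *
grab('scene'); s=sensors.observe(); print(s['position'],s['ft_force'])
a=cv2.resize(np.load('scene.npz')['im'][150:250,290:410],None,fx=6,fy=6,interpolation=2); cv2.imwrite('pics/s4.png',a)"
```

```text
time_s: 6.45
position: [0.5681, -0.098, 0.0976]
tool_rot: [[0.003, 0.423, 0.906], [-0.001, 0.906, -0.423], [-1.0, 0.0, 0.003]]
ft_force: [-2.6, -0.2, 14.2]
grip_width: 0.0001
time_s: 6.65
position: [0.5681, -0.0978, 0.0968]
tool_rot: [[0.003, 0.423, 0.906], [-0.0, 0.906, -0.423], [-1.0, 0.001, 0.003]]
ft_force: [-2.7, 0.5, 15.1]
grip_width: 0.0
[ 0.56807899 -0.09779544  0.09680851] [-2.34642934  1.68280401 14.96149747]
```

View pics/s4.png

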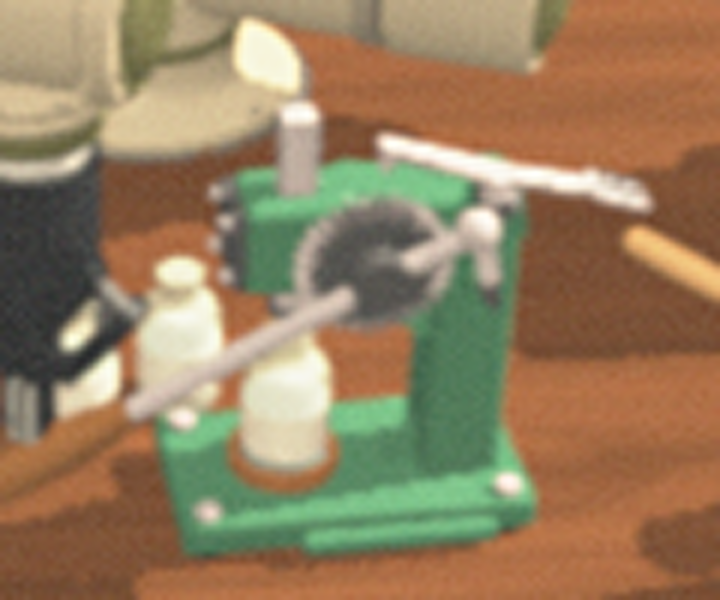

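The arm is far down and the ram is on the stopper, but the force has not risen steeply yet. I keep on to the stop.

```bash
python3 -m crank '{"hand":[255,255],"translation":[[0.001,0,0],[0.002,0,0]],"dr":[[0,0,0],[0,0,0]]}'; python3 -m crank '{"hand":[255,255],"translation":[[0.001,0,0],[0.002,0,0]],"dr":[[0,0,0],[0,0,0]]}'; python3 -m crank '{"hand":[255,255],"translation":[[0.001,0,0],[0.001,0,0]],"dr":[[0,0,0],[0,0,0]]}'
```

```text
time_s: 6.9
position: [0.5683, -0.098, 0.0952]
tool_rot: [[0.004, 0.423, 0.906], [-0.001, 0.906, -0.423], [-1.0, 0.001, 0.004]]
ft_force: [-3.2, 1.3, 21.3]
grip_width: -0.0002
time_s: 7.1
position: [0.5686, -0.0979, 0.0946]
tool_rot: [[0.005, 0.423, 0.906], [-0.001, 0.906, -0.423], [-1.0, 0.001, 0.005]]
ft_force: [-7.5, 3.4, 34.1]
grip_width: -0.0001
time_s: 7.3
position: [0.5687, -0.0979, 0.0945]
tool_rot: [[0.006, 0.423, 0.906], [-0.002, 0.906, -0.423], [-1.0, 0.001, 0.006]]
ft_force: [-7.8, 3.9, 35.1]
grip_width: -0.0002
```

The position stalls at z ≈ 0.0945 while the force climbs to 35 N, so that is the hard stop. I'll lift clear and check.

```bash
python3 -m crank '{"hand":[255,255,255,255,255],"translation":[[-0.004,0,0],[-0.03,0,0],[-0.08,0,0],[-0.13,0,0],[-0.17,0,0]],"dr":[[0,0,0],[0,0,0],[0,0,0],[0,0,0],[0,0,0]]}'; python3 -m crank '{"hand":[255,255,255,255,255],"translation":[[-0.03,0,0],[-0.06,0,-0.02],[-0.06,0,-0.06],[-0.06,0,-0.1],[-0.06,0,-0.1]],"dr":[[0,0,0],[0,0,0],[0,0,0],[0,0,0],[0,0,0]]}'; python3 -c "
from h import *
im,d=grab('scene'); grab('top'); P=cloud('scene',d); s=sensors.observe(); print(s['position'],s['ft_force'])
X,Y,Z=P[...,0],P[...,1],P[...,2]
m=(d>0)&(X>.53)&(X<.61)&(Y<.03)&(Y>-.14)&(Z>.05)&(Z<.3); Q=P[m]; c=Q.mean(0); w=np.linalg.svd(Q-c)[2][0]; print(m.sum(),c,'elev rad',np.arcsin(w[2]*np.sign(w[1])))
for p in [(.498,.0456,.135),(.498,.0456,.125),(.498,.0456,.115)]: print(p,proj('scene',p))
a=cv2.resize(im[150:250,290:410],None,fx=6,fy=6,interpolation=2); cv2.imwrite('pics/s5.png',a)"
```

```text
time_s: 7.8
position: [0.5673, -0.0976, 0.2626]
tool_rot: [[0.001, 0.423, 0.906], [-0.0, 0.906, -0.423], [-1.0, 0.0, 0.001]]
ft_force: [1.0, -1.1, -0.3]
grip_width: 0.0001
time_s: 8.3
position: [0.4734, -0.0535, 0.3204]
tool_rot: [[-0.001, 0.422, 0.907], [0.001, 0.907, -0.422], [-1.0, 0.0, -0.001]]
ft_force: [1.0, 0.1, 1.2]
grip_width: 0.0001
[ 0.47652631 -0.05525256  0.32025622] [ 0.43536318 -0.15306207 -0.77786357]
359 [ 0.57070673 -0.06081286  0.1122118 ] elev rad 0.47019151548244076
(0.498, 0.0456, 0.135) (np.float64(337.8549122678564), np.float64(198.78441373832067))
(0.498, 0.0456, 0.125) (np.float64(337.73224933024295), np.float64(201.34259602543588))
(0.498, 0.0456, 0.115) (np.float64(337.61049119695554), np.float64(203.88190827368663))
```

View pics/s5.png

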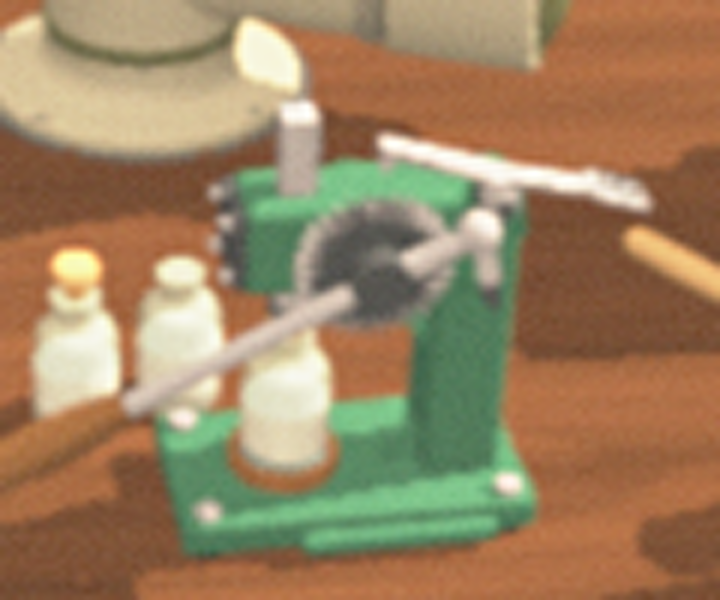

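The hand is clear and everything is standing. The rod hides the stopper at (285,310), so I check the ram's top height and the arm line instead.

```bash
python3 -c "
from h import *
for n in('scene','top'):
    im,d=grab(n); P=cloud(n,d); X,Y,Z=P[...,0],P[...,1],P[...,2]
    m=(d>0)&(abs(X-.498)<.02)&(abs(Y-.046)<.02)&(Z>.215)&(Z<.3); print(n,'ram top',m.sum(),np.percentile(Z[m],[50,80,90,95,100]).round(4) if m.sum() else '')
    m=(d>0)&(X>.545)&(X<.60)&(Y<.025)&(Y>-.08)&(Z>.05)&(Z<.3)
    if n=='scene': m&=(Y<.02)&(Y>-.07)
    Q=P[m]; 
    if len(Q)>20:
        s,b=np.polyfit(Q[:,1],Q[:,2],1); r=Q[:,2]-s*Q[:,1]-b; k=abs(r)<.012; s,b=np.polyfit(Q[k,1],Q[k,2],1); print(len(Q),k.sum(),'slope angle',np.arctan(s*.997))
print(proj('scene',[.498,.0456,.252]),proj('scene',[.498,.0456,.275]),proj('scene',[.498,.0456,.204]))
"
```

```text
scene ram top 87 [0.2365 0.2494 0.2506 0.2515 0.2525]
159 156 slope angle 0.43656955746703985
top ram top 18 [0.249  0.2511 0.2522 0.2524 0.2526]
(np.float64(339.3608684461477), np.float64(167.37712401060625)) (np.float64(339.6731557130012), np.float64(160.86425410792972)) (np.float64(338.72678392443845), np.float64(180.60119823816927))
```

The ram top reads 0.252 m, against 0.275 − 0.023 = 0.252 m expected at the lower stop. That means the stopper is home, so I hand in.

```bash
python3 -c "
from h import *
print(env.close_job())"
```

```text
the job is handed in; nothing more can be done
None
```

I pressed the pawl's tail until it snapped over. Then I pushed the arm down to its stop, lifted clear and handed the job in at about 8.5 s on the robot's clock.

- **Pawl:** the pictures taken before and after the arm push show it thrown off and clear of the wheel.
- **Arm:** the fingertips stalled at z ≈ 0.0945 m while the force climbed from about 10 to 35 N, well above the 4 to 7 N needed to drive the stopper. That is a hard stop.
- **Stopper:** I could not see its head on the rim, because the arm's rod hides it. The ram's top reads 0.252 m in both cameras, which is the height expected at the lower stop, where the stopper is home.
- **Disagreement:** the arm's slope from depth came out at 0.44 to 0.47 rad below level instead of 0.50. I put that down to noisy depth and trusted the ram height and the hard stop.
- **Rest of the scene:** in the last picture, a crop around the press, the bottle stands in its nest and the two loose bottles are standing. I did not re-check the other things, but nothing I did went near them. The hand was clear of everything.

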